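Load two resin sections into the polishing carrier and latch its cover

TASK

Load the polishing carrier: first take the green resin section out of the white rack by its ends, set it down on the grey mat and let go, then take it again by its long sides and lower it into the pocket with the green marks; next lower the blue section from the mat into the pocket with the blue marks. Let each section drop no more than about the last centimetre, so that it sits flat on the pocket's floor. Last, swing the carrier's cover down and press it until the catch holds it shut by itself, then withdraw, leaving the orange section and everything else on the bench where it is.

Things in the scene. Friction and masses are not known exactly. Their poses are not given: they have to be found in the camera images.
- green: Green resin-mounted section: a block 24 (x) by 44 (y) by 28 mm high, 60 g, steel insert showing on top. Origin at the centre of its underside, z up. Starts in one of the two slots of the rack, where only its ends (across y, 44 mm) can be gripped.
- blue: Blue resin section, same size, weight and axes as the green one. Starts free on one end of the mat, turned up to 40 degrees to it; any side can be gripped.
- amber: Orange resin section, same size and axes; stays in the other slot of the rack.
- rack: White plastic rack, fixed; base 100 (x) by 64 (y) by 6 mm. Origin: centre of its underside. Slots at x = -22 and +22 mm; a section stands in each, underside at z = 6 mm, its y along the rack's y. Walls 5 mm thick, 34 mm long in y, up to z = 42 mm (8 mm over the section's top), stand 2 mm off its long sides; its ends stick out 5 mm past them and are open.
- mat: Grey rubber mat, fixed, 180 (x) by 120 (y) by 4 mm thick; origin at the centre of its underside, its top at z = 4 mm. The blue section stands at x = +35 to +55 mm of it; the half at negative x is free for the green one (x = -45, y = 0 is a good spot).
- carrier: Aluminium specimen carrier, fixed, base plate 164 (x) by 130 (y) by 8 mm. Origin on the underside, below the point midway between the two pockets; z up. The pockets lie end to end along y; the cover's hinge is at +x, the catch at -x: a sprung steel pawl on the centre line at x = -66 to -81 mm, 40 mm wide, up to z = 55 mm.
- pocket_green (a point): Centre of the floor of the green-marked pocket; carrier axes. In the carrier at x = 0, y = 28, z = 8 mm. Pocket 28 (x) by 48 (y) mm. Bevelled curbs along its long sides reach 11 mm over the floor, with room for fingers beyond; guide fins at both ends reach 58 mm over the floor (30 mm wide in x, 4 to 8 thick), so a section held by its ends cannot be lowered in.
- pocket_blue (a point): Centre of the floor of the blue-marked pocket, at y = -28 mm of the carrier; otherwise like pocket_green. A seated section's top is 28 mm above the floor.
- cover (a joint): Angle of the carrier's cover (rad): 0 shut, 1.6 to 1.8 at the start (upright, its top 175 mm above the bench), 1.9 widest. A spring lifts it again unless the catch holds it; held by the catch it reads below 0.02. Closing takes 1 to 2 N at the red bar, snapping it past the catch about 5 to 12 N.
- cover_hinge (a point): Centre of the cover's hinge, 70 mm to +x of the carrier's origin and 42 mm above its underside; the hinge runs along the carrier's y. Axes as the carrier.
- cover_press (a point): Middle of the outer face (upper when shut) of the red bar along the cover's free edge: where to push. 115 mm from the hinge axis. Bar 30 by 94 (along the hinge) by 8 mm; inward of it two clear panels 4 mm thick with a gap for the middle fin; a 42 mm wide steel latch nose sticks out 9 mm past the bar. Shut, it is at x = -45, z = 48 mm of the carrier.
- jar: Small round jar, 48 mm across, 45 mm high; bystander. Origin at the centre of its underside.
- brush: Hand brush lying on the bench; bystander.
- puck: Round black resin mount, 30 mm across, 22 mm high; bystander. Origin at the centre of its underside.
- bottle: White bottle, 66 mm across, 120 mm high; bystander.
- beaker: Glass beaker, 80 mm across, 90 mm high; bystander.
Mind the look-alikes: they are no part of the job. Of the things like the green, leave any that is purple; of the rest the smaller one is meant. There is more than one size of the blue; the job needs the middle-sized.

How it is judged:
On the way, in this order (a step that is already met when the one before it is completed fails the run):
1. the green section stands on the grey mat, let go (z of green in the frame of mat between 0.001 and 0.007 m and x of green in the frame of mat between -0.095 and 0.095 m and y of green in the frame of mat between -0.065 and 0.065 m and contact force between the fingers and green below 0.05 N), for 0.1 s.
2. the green section sits in the green pocket, let go (distance between green and pocket_green below 0.005 m and angle between the y axis of green and the y axis of pocket_green, either way round below 0.12 rad and angle between green's own z axis and vertical below 0.1 rad and contact force between the fingers and green below 0.1 N), for 0.1 s.
3. the blue section sits in the blue pocket, let go (distance between blue and pocket_blue below 0.005 m and angle between the y axis of blue and the y axis of pocket_blue, either way round below 0.12 rad and angle between blue's own z axis and vertical below 0.1 rad and contact force between the fingers and blue below 0.1 N), for 0.1 s.
At the end, for the whole second after the job is handed in: The green and blue sections sit upright on the floors of the pockets with their own colour (within 5 mm of the pocket's floor centre, long axis along the pocket within 0.12 rad, tilt under 0.1 rad), at rest and let go, and the cover is held shut by its catch (under 0.04 rad) (all of step 2 and all of step 3 and value of joint cover below 0.04 rad and linear speed of each of green, blue below 0.02 m/s); the robot touches nothing.
It fails at once if the green section falls freely (faster than 0.6 m/s, a fall of about 18 mm) (linear speed of green above 0.6 m/s and contact force between the fingers and green below 0.05 N).
It fails at once if the blue section falls freely (faster than 0.6 m/s, a fall of about 18 mm) (linear speed of blue above 0.6 m/s and contact force between the fingers and blue below 0.05 N).
It fails at once if the orange section in the rack is moved by more than 20 mm (distance of amber from where it was at the start of the episode above 0.02 m).
It fails at once if another thing on the bench is moved by more than 30 mm (distance of any of jar, brush, puck, bottle, beaker from where it was at the start of the episode above 0.03 m).
It also fails if it takes over 72 s, if anything falls off the work surface, if the arm or the gripper's body presses on something with over 40 N, if the wrist force passes 120 N, or if a joint passes its speed limit or range.

ROBOT

A 6-joint arm with a two-finger parallel gripper is mounted at the origin on the work surface. World frame = base frame: x ahead of the robot, y to its left, z up, the work surface at z = 0. Lengths are in m, angles in rad, forces in N, time in s.
With the tool pointing down it reaches from about 0.25 to 0.8 m from the base axis. Payload 3.9 kg.
Tool frame: the origin (TCP) lies between the finger pads; the fingertips stand 19 mm ahead of it and the grasp point (between the pads) is the TCP (bot.tip_extent is the distance from the TCP to the fingertips, in m); z points along the fingers, y is the line along which they close (so a half turn about z gives the same grasp; the last joint's range is limited). The gripper opens to 85 mm and grips with 20 to 120 N. Pads are 22 mm wide; open, the fingers measure 114 mm over their backs; the gripper's body (76 mm by 85 mm) begins 54 mm behind the grasp point. The pads swing forward as they close: fully open they stand 13 mm farther back than shut.
Start: joints at [1.264, 0.26, -0.138, 1.173, 0, 1.571], TCP at [0.159, 0.5, 0.25] pointing down, gripper open.
Joint ranges: [-2.78, 2.78], [-0.83, 1.72], [-1.28, 1.37], [-1.9, 2.12], [-1.57, 1.48], [-3.14, 3.14]. Speed limits (rad/s): [2.57, 2.57, 3.14, 3.14, 3.14, 3.14].

INTERFACE

Orientations are given as a 3x3 rotation matrix whose columns are the frame's x, y, z axes.
In Python, from bench import bot, release, close, solver, get_obs, cams, ticket gives the robot as it stands. Calls block until the motion is done:
- bot.move_ptp(position, orientation): joint-space move of the TCP to a pose.
- bot.move_linear(position, ori=None, max_speed=0.15): straight line of the TCP; ori=None keeps the orientation; max_speed is the mean speed in m/s.
- bot.movej(angles): joint-space move.
- release() and close(): open the fingers fully, or close them until they stop; the grip force is fixed at half the most.
- bot.wait(seconds).
- solver.ik(position, orientation): joint angles nearest the present ones, or None.
- get_obs(): the state.
- cams.capture(name): name is "scene" or "top" or "wrist"; returns the picture (384x512x3 uint8, red, green, blue); there is no depth.
- cams.camera_params(name): a dict with "fovy" (degrees; the focal length in pixels is half the picture's height over the tangent of half this angle, whatever the lens; pixels are square), "cx", "cy" (the principal point, pixels), "k1" (the pictures are not rectified: a ray, as slopes to the right and down, at radius r is drawn at 1 + k1 r^2 times it, then the intrinsics apply), "R" (3x3) and "t" (3): a world point X has camera coordinates R X + t. Camera axes: x right, y down, z forward; pixel columns grow to the right and rows downward; lengths in m; the calibration is good to about 2 mm. A picture is of the moment at which its call begins: read the wrist's pose just before it. camera_params takes no time and is no camera call; for the wrist camera it gives the pose at the moment of the call.
A pose or a line that the arm cannot do raises bot.Unreachable and nothing moves.
- ticket.close_job(): hands the job in; it is judged then, once.
The state is a dict: "clock": time; "qpos": joint angles; "joint_vel": joint speeds; "joint_efforts": joint torques, N m; "ee_pos": TCP position; "tcp_rot": TCP orientation; "force": force on the tool from outside, world axes, zero at the start; "wrist_torque": the same for the moment, N m; "finger_gap": opening from 0.0 (shut) to 1.0 (fully open); "finger_force": force on a finger pad.
Only numpy, scipy, OpenCV 4.12 (cv2) and the standard library are available. Lean on these libraries where they do the work, as an engineer would, in place of code of your own. Each camera call takes 0.05 s, during which the arm holds its last target. There are 200 camera calls.

## Working session

There is one attempt and no reset: what is moved stays moved. The work goes in short steps, each a Python script; the robot and the scene stay as the last script left them, time stands still between calls to the robot, and variables do not carry over. Pictures are saved under pics/ and viewed, at most 10 in all, crops included, and the job is handed in when it is done.

```bash
ls; mkdir -p pics
python3 - <<'E'
from bench import bot, get_obs, cams
import cv2
for n in("scene","top"):
    p=cams.camera_params(n); print(n,{k:(v.tolist() if hasattr(v,'tolist') else v) for k,v in p.items()})
    cv2.imwrite(f"pics/{n}0.png",cv2.resize(cams.capture(n)[:,:,::-1],(800,600),interpolation=cv2.INTER_CUBIC))
print(get_obs())
E
```

```text
pics
scene {'fovy': 47.44171342997586, 'cx': 258.00789552258465, 'cy': 194.15125942767014, 'k1': -0.16971588005976126, 'R': [[-0.5322135106696513, 0.8466100246495724, -0.0004952004998589944], [0.6608273621832771, 0.4150572017336773, -0.6253276874398748], [-0.5292031523437641, -0.3331350858913839, -0.780362119850498]], 't': [0.2975170691375007, -0.35678276695696703, 1.692449639053991]}
top {'fovy': 55.622104086713016, 'cx': 257.3666581110836, 'cy': 194.69096639756964, 'k1': 0.008493310560779692, 'R': [[0.003440830863180966, -0.9999815025102643, 0.005015507978804808], [-0.9794106858067034, -0.004382349474701157, -0.20183038309611495], [0.20184862944943152, -0.004217777897905435, -0.9794076480909215]], 't': [-0.008546025238525568, 0.5748594837346415, 0.8836074859533126]}
{'clock': 0.1, 'qpos': array([ 1.26402329e+00,  2.60622725e-01, -1.39232183e-01,  1.17273568e+00,
       -1.58083852e-05,  1.57079690e+00]), 'joint_vel': array([-0.00196353, -0.00152534,  0.00409275,  0.00072253, -0.00042756,
        0.00125093]), 'joint_efforts': array([-4.02477817e-04, -4.06507874e+01,  2.54528081e+01,  1.01223425e-02,
       -9.79424635e-05, -5.68462877e-07]), 'ee_pos': array([0.15836812, 0.49992606, 0.24954881]), 'tcp_rot': array([[-9.53312856e-01,  3.01983975e-01, -5.26767822e-04],
       [ 3.01984434e-01,  9.53311313e-01, -1.71526691e-03],
       [-1.58093970e-05, -1.79426168e-03, -9.99998390e-01]]), 'force': array([ 0.42613452,  0.32283199, -0.28705942]), 'wrist_torque': array([ 0.06870516,  0.00354661, -0.04285725]), 'finger_force': 0.0, 'finger_gap': 1.0004202739016201}
```

View pics/top0.png

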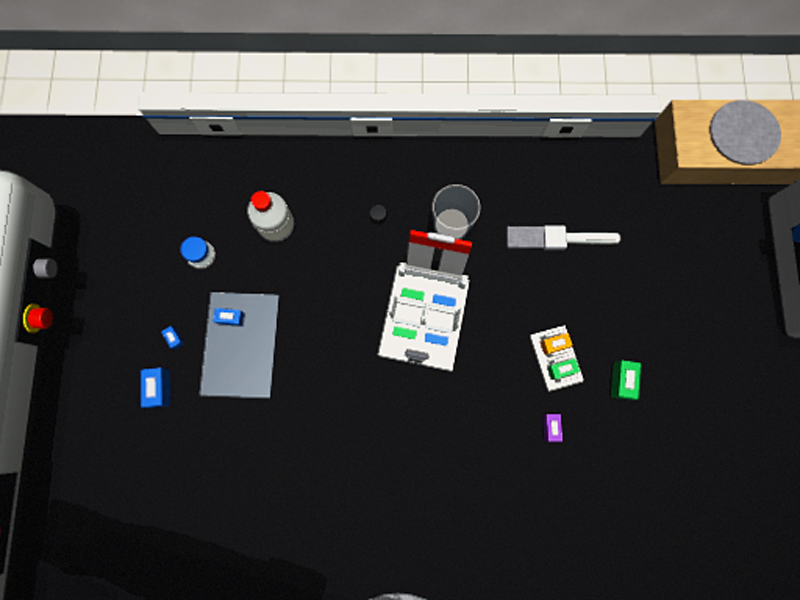

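View pics/scene0.png

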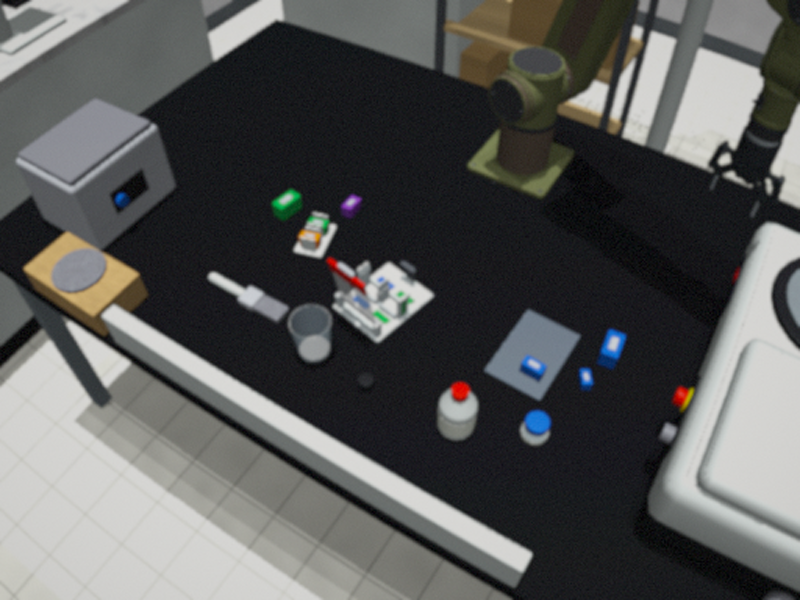

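The top view (800-px scale) shows the rack at (556,357) with the green section in its lower slot (565,369) and the orange one at (557,343). The carrier is at (425,317) with its cover upright and hinge at the top. The mat is at (240,345).

- **Green candidates:** (565,369) in the rack, a larger one at (628,380), and a purple one at (554,428). The rack one fits: it is green, the smaller of the two, and stands in a slot.
- **Blue candidates:** (228,316) on the mat, a small one at (171,337), and a large one at (151,387). The mat one fits because it is middle-sized.

I'll confirm both in wrist close-ups.

```bash
cat > h.py <<'E'
import numpy as np, cv2
from scipy.optimize import least_squares, minimize
from bench import bot, release, close, solver, get_obs, cams, ticket
def proj(p,X):
    c=np.atleast_2d(X)@np.array(p["R"]).T+np.array(p["t"]); s=c[:,:2]/c[:,2:]
    s=s*(1+p["k1"]*(s**2).sum(1,keepdims=True)); f=192/np.tan(np.radians(p["fovy"])/2)
    return s*f+[p["cx"],p["cy"]]
def ray(p,uv):
    f=192/np.tan(np.radians(p["fovy"])/2); d=(np.array(uv,float)-[p["cx"],p["cy"]])/f; s=d.copy()
    for _ in range(20): s=d/(1+p["k1"]*(s@s))
    R=np.array(p["R"]); return -R.T@p["t"], R.T@np.r_[s,1]
def onplane(p,uv,z):
    o,d=ray(p,uv); return o+d*(z-o[2])/d[2]
def tri(ps,uvs):
    A=np.zeros((3,3));b=np.zeros(3)
    for p,uv in zip(ps,uvs):
        o,d=ray(p,uv); d/=np.linalg.norm(d); M=np.eye(3)-np.outer(d,d); A+=M;b+=M@o
    return np.linalg.solve(A,b)
def down(yaw):  # tool y axis (closing) at angle yaw in world xy
    y=np.array([np.cos(yaw),np.sin(yaw),0]); z=np.array([0,0,-1.]); return np.c_[np.cross(y,z),y,z]
def shot(name):
    p=cams.camera_params("wrist"); im=cams.capture("wrist"); np.savez(f"pics/{name}.npz",im=im,**p); return p,im
def load(name):
    d=np.load(f"pics/{name}.npz"); return {k:d[k] for k in d if k!="im"}, d["im"]
def mask(im,lo,hi,smin=110,vmin=50):
    h=cv2.cvtColor(im,cv2.COLOR_RGB2HSV); return cv2.inRange(h,(lo,smin,vmin),(hi,255,255))
def blobs(m,amin=40):
    n,l,s,c=cv2.connectedComponentsWithStats(m); return sorted([(int(s[i,4]),c[i].round(1).tolist(),i) for i in range(1,n) if s[i,4]>amin],reverse=True),l
GREEN=(45,80);BLUE=(100,125)
E
python3 - <<'E'
from h import *
p=cams.camera_params("top")
for n,u,z in [("green",(565,369),.034),("amber",(557,343),.034),("blue",(228,316),.032),("mat",(240,345),.004),("hinge",(435,275),.042),("catch",(417,357),.05),("carr",(425,317),.02),("puck",(377,213),.02),("beaker",(455,220),.045),("bottle",(270,215),.06),("purple",(554,428),.02),("jar",(197,252),.03),("brush",(537,237),.02),("biggreen",(628,380),.03)]:
    print(n,onplane(p,np.array(u)/1.5625,z).round(3))
w=cams.camera_params("wrist"); o=get_obs(); R=np.array(w["R"])
print(w["fovy"],w["k1"],"cam in tool",o["tcp_rot"].T@(-R.T@w["t"]-o["ee_pos"]),"cam axes in tool\n",(o["tcp_rot"].T@R.T).round(3))
E
```

```text
green [ 0.471 -0.278  0.034]
amber [ 0.515 -0.267  0.034]
blue [0.559 0.288 0.032]
mat [0.513 0.273 0.004]
hinge [ 0.629 -0.062  0.042]
catch [ 0.488 -0.031  0.05 ]
carr [ 0.561 -0.046  0.02 ]
puck [0.749 0.039 0.02 ]
beaker [ 0.727 -0.098  0.045]
bottle [0.729 0.22  0.06 ]
purple [ 0.375 -0.258  0.02 ]
jar [0.672 0.35  0.03 ]
brush [ 0.705 -0.245  0.02 ]
biggreen [ 0.454 -0.383  0.03 ]
60.2645067160456 -0.05673111419291459 cam in tool [ 8.08577134e-02 -7.44094544e-05 -1.24433368e-01] cam axes in tool
 [[ 0.    -0.951 -0.309]
 [ 1.     0.     0.   ]
 [-0.    -0.309  0.951]]
```

Run:
```python
from h import *
y=np.pi/2
for n,pos in [("m1",(.54,.31,.19)),("m2",(.53,.23,.19)),("c1",(.50,0.01,.26)),("c2",(.50,-.09,.26)),("r1",(.49,-.23,.2)),("r2",(.49,-.31,.2))]:
    bot.move_ptp(np.array(pos),down(y)); bot.wait(.1)
    p,im=shot(n); print(n,get_obs()["clock"],get_obs()["qpos"].round(2))
    for nm,c in (("G",GREEN),("B",BLUE)): print(nm,[(b[0],b[1]) for b in blobs(mask(im,*c))[0][:7]])
ims=[load(n)[1] for n in ("m1","c1","r1","r2")]
g=np.vstack([np.hstack(ims[:2]),np.hstack(ims[2:])])
cv2.imwrite("pics/grid1.png",cv2.resize(g[:,:,::-1],(800,600),interpolation=cv2.INTER_AREA))
```

```text
m1 1.8333 [ 0.52  0.45 -0.    1.12  0.    0.52]
G []
B [(1544, [356.2, 64.8]), (1256, [231.9, 200.1]), (547, [292.4, 311.6]), (431, [332.0, 161.0])]
m2 2.4 [ 0.41  0.38 -0.12  1.07  0.    0.41]
G [(379, [13.5, 183.7]), (293, [21.7, 230.7]), (135, [22.3, 248.9])]
B [(2702, [448.7, 76.3]), (1306, [315.6, 209.3]), (649, [413.4, 171.3]), (232, [356.1, 328.9])]
c1 3.475 [ 0.02  0.21 -0.18  1.18  0.    0.02]
G [(460, [9.5, 138.3]), (380, [234.2, 191.9]), (329, [223.8, 244.4])]
B [(990, [483.5, 214.2]), (404, [187.4, 182.7]), (350, [179.4, 236.1]), (337, [505.8, 303.2])]
c2 4.1083 [-0.18  0.23 -0.16  1.19  0.   -0.18]
G [(906, [7.6, 126.7]), (866, [81.2, 140.9]), (376, [318.7, 191.9]), (272, [306.0, 244.9])]
B [(417, [272.8, 182.8]), (342, [260.4, 236.0])]
r1 4.9167 [-0.44  0.31 -0.2   1.06  0.   -0.44]
G [(2791, [85.4, 139.5]), (1016, [200.2, 160.0]), (470, [461.0, 217.0]), (245, [430.9, 274.8])]
B [(532, [411.9, 206.9]), (235, [383.5, 242.9]), (178, [379.7, 265.5]), (128, [401.7, 268.3])]
r2 5.4833 [-0.56  0.38 -0.1   1.09  0.   -0.56]
G [(2571, [171.8, 140.4]), (906, [287.1, 161.7]), (274, [500.3, 273.6])]
B [(488, [486.0, 207.5]), (335, [457.4, 266.1]), (333, [462.1, 243.0])]
```

View pics/grid1.png

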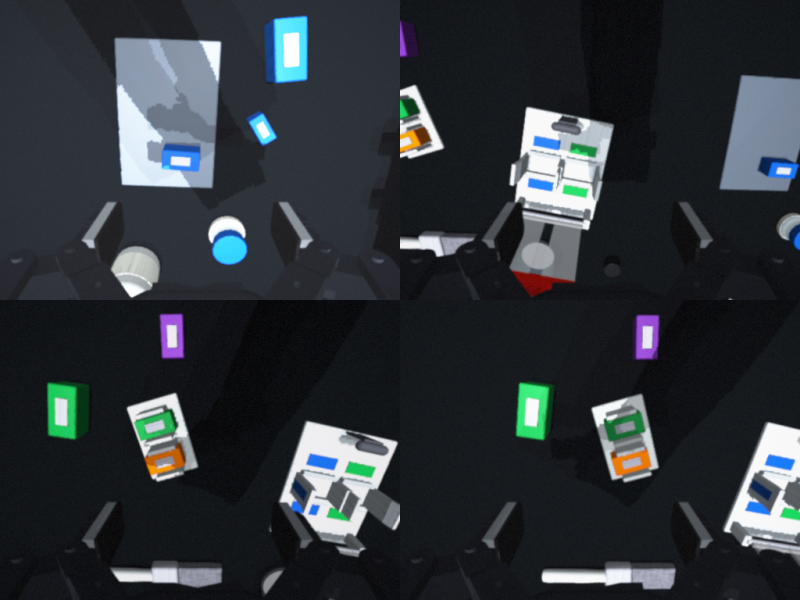

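```bash
cat > fit.py <<'E'
from h import *
def comp(im,col,near):
    b,l=blobs(mask(im,*col)); i=min(b,key=lambda q:np.hypot(*(np.array(q[1])-near)))[2]
    pts=cv2.findNonZero((l==i).astype(np.uint8)); hull=cv2.convexHull(pts)
    H=np.zeros(l.shape,np.uint8); cv2.fillConvexPoly(H,hull,255); return H,(l==i)
def insert(im,H,M):
    I=(cv2.erode(H,np.ones((3,3)))>0)&~M&(cv2.cvtColor(im,cv2.COLOR_RGB2HSV)[:,:,1]<100)
    b,l=blobs(I.astype(np.uint8),10); return (l==b[0][2]).astype(np.uint8)
def block(views,col,nears,topz):
    uv=[];yw=[];ps=[]
    for n,near in zip(views,nears):
        p,im=load(n); H,M=comp(im,col,near); I=insert(im,H,M); m=cv2.moments(I,True)
        uv.append((m["m10"]/m["m00"],m["m01"]/m["m00"])); ps.append(p)
        # yaw: PCA of the insert on the plane
        P=np.array([onplane(p,q,topz)[:2] for q in np.argwhere(I)[:,::-1]]); w,V=np.linalg.eigh(np.cov(P.T))
        print(n,"insert px",int(m["m00"]),"size mm",np.sqrt(12*w)*1e3); v=V[:,1]; yw.append(np.arctan2(v[1],v[0])%np.pi)
    X=tri(ps,uv); print("top centre",X.round(4),"yaw long axis",np.round(yw,3),"resid",[(proj(p,X)[0]-u).round(1).tolist() for p,u in zip(ps,uv)])
    return X,yw
def silh(views,col,nears,x0):
    D=[(load(n)[0],comp(load(n)[1],col,a)[0]) for n,a in zip(views,nears)]
    def cost(q):
        c,s=np.cos(q[3]),np.sin(q[3]); t=0
        B=np.array([(i*.012*s+j*.022*c, -i*.012*c+j*.022*s,k*.028) for i in(-1,1) for j in(-1,1) for k in(0,1)])+q[:3]
        for p,H in D:
            K=np.zeros(H.shape,np.uint8); h=cv2.convexHull(np.round(proj(p,B)*16).astype(np.int32))
            cv2.fillConvexPoly(K,h,255,cv2.LINE_AA,4); t+=cv2.absdiff(cv2.GaussianBlur(K,(5,5),0),cv2.GaussianBlur(H,(5,5),0)).sum()/H.sum()
        return t
    S=np.vstack([x0]+[np.array(x0)+d for d in np.diag([.008,.008,.008,.15])])
    r=minimize(cost,x0,method="Nelder-Mead",options=dict(initial_simplex=S,xatol=1e-5,fatol=1e-5,maxiter=400)); print("silh",r.x.round(4),"cost",round(r.fun,3)); return r.x
E
python3 - <<'E'
from fit import *
X,yw=block(("r1","r2"),GREEN,((200,160),(287,162)),.034); silh(("r1","r2"),GREEN,((200,160),(287,162)),[X[0],X[1],X[2]-.028,np.mean(yw)])
X,yw=block(("m1","m2"),BLUE,((232,200),(316,209)),.032); silh(("m1","m2"),BLUE,((232,200),(316,209)),[X[0],X[1],X[2]-.028,np.mean(yw)])
p1=load("c1")[0];p2=load("c2")[0]
for a,b in [((234.2,191.9),(318.7,191.9)),((223.8,244.4),(306,244.9)),((187.4,182.7),(272.8,182.8)),((179.4,236.1),(260.4,236))]:
    print(tri([p1,p2],[a,b]).round(4),onplane(p1,a,.008).round(4),onplane(p2,b,.008).round(4))
def crop(n,u,v,s,w=(400,300)):
    im=load(n)[1]; return cv2.resize(im[int(v-s*.375):int(v+s*.375),int(u-s/2):int(u+s/2)],w,interpolation=cv2.INTER_CUBIC)
g=np.vstack([np.hstack([crop("r1",200,165,140),crop("m2",370,200,250)]),np.hstack([crop("c1",205,210,160),crop("c2",290,210,160)])])
cv2.imwrite("pics/crop1.png",g[:,:,::-1])
E
```

```text
r1 insert px 308 size mm [10.97635248 22.82047484]
r2 insert px 303 size mm [10.86490889 22.53180414]
top centre [ 0.4707 -0.277   0.0353] yaw long axis [1.862 1.855] resid [[0.0, 0.0], [0.0, -0.0]]
silh [ 0.4727 -0.2771 -0.0031  1.8564] cost 0.292
m1 insert px 284 size mm [10.9309735  22.64438363]
m2 insert px 274 size mm [10.87618097 22.8488898 ]
top centre [0.558  0.2921 0.033 ] yaw long axis [1.493 1.496] resid [[0.0, -0.0], [-0.0, 0.0]]
silh [ 5.5970e-01  2.9240e-01 -1.0000e-04  1.4992e+00] cost 0.092
[ 0.5336 -0.0094  0.0091] [ 0.534  -0.0095  0.008 ] [ 0.5339 -0.0092  0.008 ]
[ 0.5981 -0.0226  0.0184] [ 0.6028 -0.0236  0.008 ] [ 0.6036 -0.0207  0.008 ]
[ 0.5224 -0.0643  0.0095] [ 0.5228 -0.0646  0.008 ] [ 0.5228 -0.0642  0.008 ]
[ 0.5907 -0.0782  0.0098] [ 0.5917 -0.0787  0.008 ] [ 0.5914 -0.0782  0.008 ]
```

View pics/crop1.png

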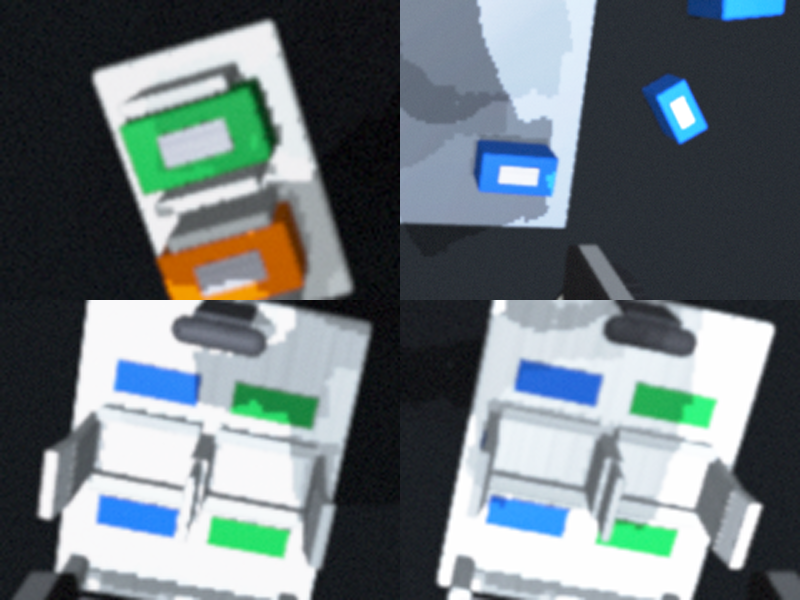

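Confirmed: top-left is the green section in the rack beside the orange one, top-right is the middle-sized blue on the mat (the small one lies off it). The bottom crops show the four pocket marks. I'm using c1 for the lower green mark because the middle fin hides part of it in c2. Next I pick green by its ends and place it on the mat.

```bash
cat >> h.py <<'E'
CY=-.201; C0=np.array([.5628,-.0440,0]); CR=np.array([[np.cos(CY),-np.sin(CY),0],[np.sin(CY),np.cos(CY),0],[0,0,1]])
def car(x,y,z): return C0+CR@np.array([x,y,z])
E
python3 - <<'E'
from h import *
p=load("m1")[0]
c=[onplane(p,np.array(u)*1.28,.004) for u in ((115,38),(221,41),(213,187),(121,185))]
ax=(c[2]+c[3]-c[0]-c[1])/2; m=np.mean(c,0); spot=m-ax/np.linalg.norm(ax)*.045
print("mat",m.round(4),ax.round(3),"spot",spot.round(4))
g=np.array([.4707,-.2770]); R=down(1.858)
bot.move_ptp(np.r_[g,.13],R); bot.move_linear(np.r_[g,.027],max_speed=.12); print("force",get_obs()["force"].round(1))
close(); o=get_obs(); print("gap",o["finger_gap"],o["finger_force"],o["ee_pos"],o["clock"])
assert .4<o["finger_gap"]<.65
bot.move_linear(np.r_[g,.08],max_speed=.08); bot.move_linear(np.r_[g,.23],max_speed=.25)
o=get_obs(); print("gap",o["finger_gap"],o["force"].round(2)); assert o["finger_gap"]>.4
R=down(1.37); s=spot[:2]
bot.move_ptp(np.r_[s,.23],R); bot.move_linear(np.r_[s,.06],max_speed=.2); bot.move_linear(np.r_[s,.0265],max_speed=.04)
o=get_obs(); print("before release",o["force"].round(2),o["ee_pos"].round(4))
release(); bot.move_linear(np.r_[s,.12],max_speed=.15)
print(get_obs()["clock"])
for n,q in (("n1",(s[0]+.03,s[1]+.04,.17)),("n2",(s[0]+.03,s[1]-.04,.17))):
    bot.move_ptp(np.array(q),down(np.pi/2)); bot.wait(.1); shot(n)
np.save("spot.npy",s); print(get_obs()["clock"])
for n in("n1","n2"): print([(b[0],b[1]) for b in blobs(mask(load(n)[1],*GREEN))[0]])
cv2.imwrite("pics/n1.png",load("n1")[1][:,:,::-1])
E
```

```text
mat [0.5138 0.2753 0.004 ] [ 0.179 -0.007  0.   ] spot [0.4688 0.277  0.004 ]
force [ 0.3 -0.2  1.2]
gap 0.502229339022927 61.70614242553711 [ 0.47128522 -0.27731208  0.02777939] 7.375
gap 0.5062166856896669 [-0.4   1.51 -0.46]
before release [-0.39  0.3  -1.16] [0.4691 0.2771 0.0266]
14.2
15.3
[(1461, [205.6, 156.3])]
[(1386, [300.0, 154.7]), (261, [11.3, 270.0]), (203, [7.2, 223.4]), (97, [12.7, 286.5])]
```

View pics/n1.png

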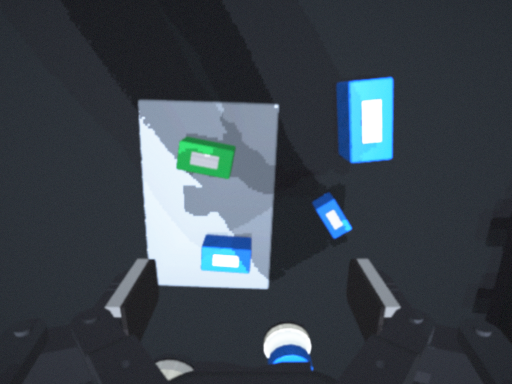

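Green stands on the mat at (206,158), upright and released, with blue undisturbed at (227,255). Next I measure both again.

Run:
```python
from fit import *
a=((205.6,156.3),(300,154.7)); X,yw=block(("n1","n2"),GREEN,a,.032); silh(("n1","n2"),GREEN,a,[X[0],X[1],.004,np.mean(yw)])
bb=[]
for n in("n1","n2"):
    b=blobs(mask(load(n)[1],*BLUE))[0]; print([(q[0],q[1]) for q in b]); bb.append(b)
b1=(227,250); p1=load("n1")[0]; P=onplane(p1,b1,.02); b2=proj(load("n2")[0],P)[0]
X,yw=block(("n1","n2"),BLUE,(b1,b2),.032)
```

```text
n1 insert px 375 size mm [10.78512947 22.39203635]
n2 insert px 396 size mm [11.0870449  23.38264006]
top centre [0.4683 0.2776 0.0342] yaw long axis [1.38  1.385] resid [[-0.0, -0.0], [-0.0, 0.0]]
silh [ 4.6960e-01  2.7750e-01 -2.0000e-04  1.3662e+00] cost 0.133
[(1587, [353.9, 118.7]), (857, [330.3, 213.9]), (851, [231.6, 246.3]), (575, [290.1, 355.3])]
[(2591, [446.2, 117.3]), (1433, [310.7, 248.3]), (632, [412.1, 208.9]), (218, [353.6, 352.4])]
n1 insert px 116 size mm [ 6.63342461 17.51817549]
n2 insert px 281 size mm [10.87016041 22.78153502]
top centre [0.5661 0.2957 0.0157] yaw long axis [1.167 1.49 ] resid [[-0.0, 1.0], [-0.0, -1.0]]
```

```bash
cat >> h.py <<'E'
def lower(xy,z0,z1,step=.002,lim=6):
    f0=get_obs()["force"]; z=z0
    while z>z1+1e-6:
        z=max(z-step,z1); bot.move_linear(np.r_[xy,z],max_speed=.04); d=get_obs()["force"]-f0
        if np.abs(d).max()>lim: print("contact at",round(z,4),d.round(1)); return False
    print("reached",get_obs()["ee_pos"].round(4),d.round(1)); return True
def grab_and_insert(b,byaw,py,zrel):
    R=down(byaw); bot.move_ptp(np.r_[b,.10],R); bot.move_linear(np.r_[b,.032],max_speed=.1)
    print("pre",get_obs()["force"].round(1)); close(); o=get_obs(); print("gap",o["finger_gap"],o["finger_force"]); assert .2<o["finger_gap"]<.38
    bot.move_linear(np.r_[b,.06],max_speed=.08); bot.move_linear(np.r_[b,.24],max_speed=.25)
    q=car(0,py,0)[:2]; R=down(CY); bot.move_ptp(np.r_[q,.24],R); bot.move_linear(np.r_[q,.12],max_speed=.15)
    bot.wait(.2); o=get_obs(); print("gap",o["finger_gap"],o["ee_pos"].round(4)); assert o["finger_gap"]>.2
    shot(f"hold{py:+.3f}"); bot.move_linear(np.r_[q,.062],max_speed=.08); bot.wait(.1)
    return q,lower(q,.062,zrel)
E
python3 - <<'E'
from h import *
q,ok=grab_and_insert(np.array([.4688,.2774]),CY,.028,.0395)
print(ok,get_obs()["clock"]); np.save("q.npy",q)
if ok:
    bot.wait(.2); release(); print("f",get_obs()["force"].round(1)); bot.move_linear(np.r_[q,.2],max_speed=.12)
    bot.move_ptp(np.array([.50,-.005,.24]),down(np.pi/2)); bot.wait(.1); shot("g1"); print(get_obs()["clock"])
im=np.hstack([load("hold+0.028")[1],load("g1")[1][:,:,:] if ok else load("c1")[1]])
cv2.imwrite("pics/pg.png",cv2.resize(im[:,:,::-1],(800,300),interpolation=cv2.INTER_AREA))
E
```

```text
pre [-0.6  1.1  0.3]
gap 0.26885068351594205 59.26757276058197
gap 0.2648873450672346 [ 0.5692 -0.0165  0.121 ]
reached [ 0.5684 -0.0166  0.0395] [0.1 0.2 0.1]
True 26.0833
f [0.4 0.7 0.1]
30.0917
```

View pics/pg.png

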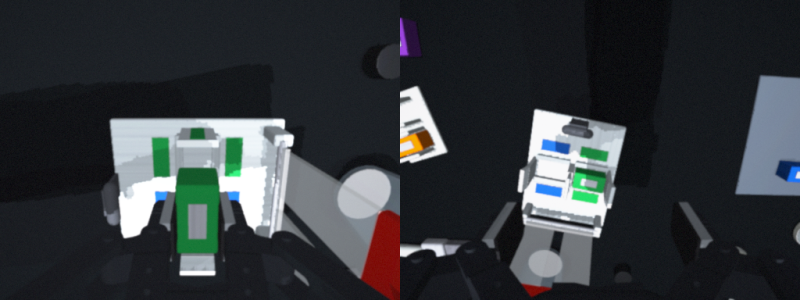

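The left picture shows green held over the pocket with its long sides gripped. The right one shows it sitting in the green-marked pocket at about (590,182). Next I check this numerically, then do blue.

Run:
```python
from fit import *
p,im=load("g1"); exp=proj(p,car(0,.028,.036))[0]; print("expected insert px",exp)
h=cv2.cvtColor(im,cv2.COLOR_RGB2HSV); b=blobs(mask(im,*GREEN))[0]; print([(q[0],q[1]) for q in b])
H,M=comp(im,GREEN,exp); I=insert(im,H,M); m=cv2.moments(I,True); u=(m["m10"]/m["m00"],m["m01"]/m["m00"])
e=CR.T@(onplane(p,u,.036)-car(0,.028,.036)); print("insert",u,m["m00"],"err carrier mm",e*1e3)
assert np.abs(e).max()<.004
q,ok=grab_and_insert(np.array([.558,.2921]),-.076,-.028,.0395)
print(ok,get_obs()["clock"])
if ok:
    bot.wait(.2); release(); print("f",get_obs()["force"].round(1)); bot.move_linear(np.r_[q,.2],max_speed=.15)
    bot.move_ptp(np.array([.50,-.045,.24]),down(np.pi/2)); bot.wait(.1); shot("g2"); print(get_obs()["clock"])
    p,im=load("g2")
    for n,y in(("g",.028),("b",-.028)): print(n,proj(p,car(0,y,.036))[0].round(1))
    im=im[130:310,100:400]; cv2.imwrite("pics/g2.png",cv2.resize(im[:,:,::-1],(800,480),interpolation=cv2.INTER_CUBIC))
```

```text
expected insert px [241.19859366 235.05735998]
[(804, [242.2, 229.5]), (420, [247.9, 196.9]), (361, [236.5, 251.7])]
insert (241.385, 234.195) 200.0 err carrier mm [-1.04269759e+00  4.81131748e-03 -2.08166817e-14]
pre [0.2 0.6 0.3]
gap 0.2631948165428731 59.6329540014267
gap 0.26565988842599486 [ 0.558  -0.0715  0.121 ]
reached [ 0.5572 -0.0714  0.0395] [ 1.   0.9 -0.1]
True 41.2667
f [ 0.2 -0.5  0.2]
45.0
g [278.1 235.1]
b [227.2 225.6]
```

```bash
ls pics/g2.png
```

```text
pics/g2.png
```

View pics/g2.png

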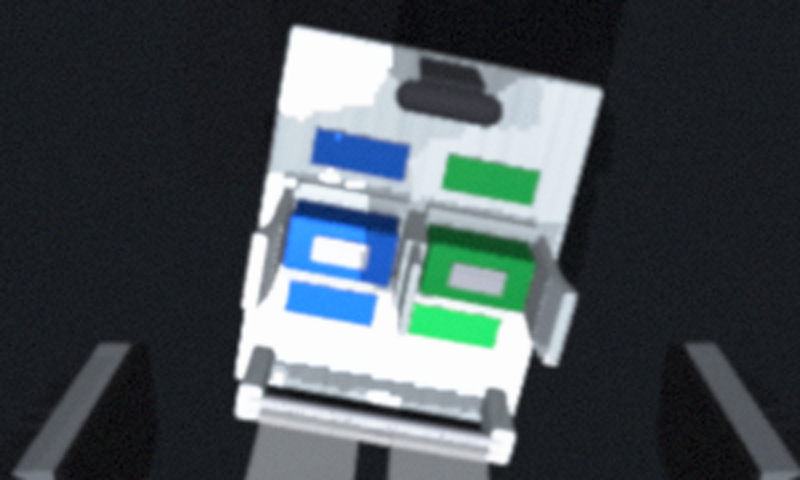

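Both sections sit flat in their pockets (blue at about (340,250), green at (477,278) in the crop). Next is the cover: fingers shut, come down behind it and follow its arc.

Run:
```python
from h import *
T=bot.tip_extent; R=down(CY+np.pi/2); print(T)
A=np.r_[np.linspace(1.85,.25,11),.12]
def tcp(a):
    px=70-115*np.cos(a)+6*np.sin(a); pz=42+115*np.sin(a)+6*np.cos(a)
    k=np.clip((a-.7)/.7,0,1); w=np.clip(a/.8,0,1)*12
    return car((px+w)/1e3,0,(pz-13*k)/1e3+T)
# whole path reachable?
for a in A: assert solver.ik(tcp(a),R) is not None,a
close(); bot.move_ptp(car(.138,0,.30),R); bot.move_linear(car(.138,0,.135+T),max_speed=.2); bot.wait(.1)
f0=get_obs()["force"]; print(get_obs()["clock"],f0.round(1))
ok=True; log=[]
for a in A:
    bot.move_linear(tcp(a),max_speed=.12); d=get_obs()["force"]-f0; log.append((round(a,2),(CR.T@d).round(1).tolist()))
    if np.abs(d).max()>22: ok=False;break
print(log,ok)
if ok:
    z=.054
    while z>.0405:
        bot.move_linear(car(-.045,0,z+T),max_speed=.04); d=get_obs()["force"]-f0; print(round(z,4),get_obs()["ee_pos"][2].round(4),d.round(1))
        if d[2]>20: break
        z-=.0015
    print(get_obs()["clock"])
```

```text
0.019
47.5917 [0.  0.4 0.5]
[(np.float64(1.85), [0.6, -0.5, -0.6]), (np.float64(1.69), [-0.6, -0.1, -0.9]), (np.float64(1.53), [0.8, 0.2, 0.9]), (np.float64(1.37), [-0.3, 0.7, -0.5]), (np.float64(1.21), [0.5, -1.0, -0.8]), (np.float64(1.05), [-0.5, -1.2, -0.1]), (np.float64(0.89), [-0.1, -0.0, -0.3]), (np.float64(0.73), [0.1, -0.7, -0.0]), (np.float64(0.57), [-0.0, 0.2, 0.4]), (np.float64(0.41), [0.5, -1.2, 0.7]), (np.float64(0.25), [-0.2, -0.2, 0.4]), (np.float64(0.12), [-0.2, -0.1, 0.5])] True
0.054 0.0736 [ 2.3 -0.6  2.3]
0.0525 0.0716 [ 1.6 -0.2  1.7]
0.051 0.0696 [ 1.1 -0.3  0.4]
0.0495 0.0679 [-0.5 -0.8 -1.5]
0.048 0.067 [-1.4 -0.1  2.6]
0.0465 0.0667 [-5.5  0.1 12.7]
0.045 0.0665 [-6.8  0.6 22.6]
53.0667
```

Run:
```python
from h import *
bot.wait(.2); print(get_obs()["force"].round(1))
bot.move_linear(car(-.045,0,.24),max_speed=.12); bot.wait(.2)
p,im=shot("cl"); t=cams.capture("top"); s=cams.capture("scene"); print(get_obs()["clock"],get_obs()["force"].round(1))
print("bar shut px",proj(p,car(-.045,0,.048)),"ends",proj(p,np.array([car(-.045,y,.048) for y in(-.047,.047)])))
f=lambda i:cv2.resize(i,(400,300),interpolation=cv2.INTER_CUBIC)
tt=t[120:270,170:370]; ss=s[130:250,180:340]
g=np.vstack([np.hstack([f(im),f(tt)]),np.hstack([f(ss),f(t)])]); cv2.imwrite("pics/cl.png",g[:,:,::-1])
```

```text
[-6.6  0.6 23.3]
55.2333 [0.5 0.6 0.2]
bar shut px [[252.17067795 177.10800634]] ends [[204.49158128 177.11612881]
 [299.85024976 177.14864354]]
```

View pics/cl.png

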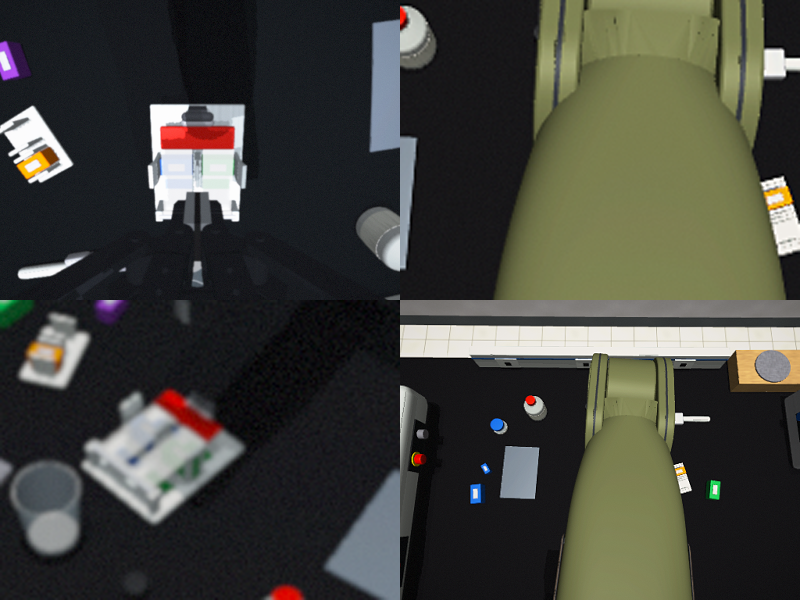

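The red bar sits at (252,177) px in the wrist view, exactly where the shut pose projects. It stays down with the arm withdrawn, so the catch is holding it, and the bystanders are in place. I'm handing in.

```bash
python3 -c "
from h import *
print(ticket.close_job(),get_obs()['clock'])"
```

```text
the job is handed in; nothing more can be done
the job is handed in; nothing more can be done
```

The job is handed in, though the judge's verdict was not shown: green and blue are seated in their own pockets, the cover stays shut on its catch, and the arm is clear at about 55 s of the 72 s allowed.

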